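Start the rice cooker

TASK

Start the rice in the white rice cooker, using only light pushes of the fingertips: push its lid down gently by the grey pad at the front, without slamming it, until it is fully shut; then switch the power on by pressing the front end of the red rocker; then press the orange cook key all the way down so that it stays down. Leave the blue porridge key alone and do not move the things standing around the cooker.

Things in the scene. Friction and masses are not known exactly. Their poses are not given: they have to be found in the camera images.
- cooker: White rice cooker, 345 mm deep, 245 wide, 196 high, fixed. Origin on the counter under it; x to its back, y to the left of one facing its controls. Round tub (centre x +30, radius 121 mm, rim z 150); before it a 190 wide console to x -173 with a panel rising to the back at 0.38 rad (face at x -135: z 120). On it, left to right: red rocker (y +60), orange key (-2), blue key (-60).
- lid (a joint): Angle of the lid (rad): 0 fully shut against its stop, grows as the front rises; it starts partly open. The hinge axis runs along the cooker's y at cooker x +150, z 152. The hinge is stiff: the lid stays where it is left; 1 to 2 N down on the pad moves it, so touch and push it slowly; the pad swings on an arc, coming forward as it sinks.
- lid_pad (a point): Press spot on the lid: middle of the top face of the grey ribbed pad (60 mm wide, 50 mm long, the top flat) at the lid's front edge. It lies 225 mm before the hinge and 28 above it: lid shut, at cooker (-75, 0, 180) mm. z is the pad's upward normal.
- power (a joint): Angle of the red power rocker (rad): 0 off (front end raised), 0.36 on (front end pressed down to its stop, rear end raised). Stays where it is left; about 2 N on the front end turns it, then a hard stop: press slowly.
- power_on_end (a point): Press spot on the rocker's front (on) end, on its face, 17 mm before the pivot. The rocker is 44 mm long up the slope and 24 mm wide, red in a black frame, with a white bar on the front end and a small ring on the rear end. When off, z is the panel's outward normal, x up the slope. From off to on the spot sinks 6 mm along the panel's normal, to 7 mm above the panel.
- cook (a joint): Angle of the orange cook key (rad): 0 up, 0.25 fully down at its stop. Stays where it is left; about 2.5 N at the press spot moves it, then a hard stop: press slowly.
- cook_spot (a point): Press spot on the orange key's face, 30 mm before its hinge. The key is a flat paddle 42 mm long up the slope and 44 mm wide, hinged at its rear edge, its front edge raised when up. When up, z is the panel's outward normal, x up the slope. From up to fully down the spot sinks 7.5 mm along the panel's normal, to 9 mm above the panel.
- porridge (a joint): Angle of the blue porridge key (rad): 0 up, 0.25 down; it is to be left alone.
- porridge_spot (a point): The same spot on the blue porridge key (same shape as the orange one, 58 mm to its right).
- measure: Green plastic measuring cup, 68 mm across, 75 mm high; origin under its middle. Leave alone.
- bowl: White rice bowl, 112 mm across, 55 mm high; origin under its middle. Leave alone.
- mug: Blue mug, 80 mm across and 85 mm high, handle on its +y side; origin under its middle. Leave alone.
- paddle: White plastic rice paddle lying flat, 192 mm long along its x (blade at +x, 68 mm wide), 7 mm thick; origin on the counter under it, 82 mm from the blade end. Leave alone.
- jar: Glass jar with pink lid, 80 mm across, 115 mm high; origin under its middle. Leave alone.
- sauce: Amber sauce bottle with red cap, 58 mm across, 190 mm high; origin under its middle. Leave alone.

How it is judged (in metres and radians):
On the way, in this order (a step that is already met when the one before it is completed fails the run):
1. the lid is pushed fully shut, with power and keys still untouched (value of joint lid below 0.02 rad and value of joint power below 0.1 rad and value of joint cook below 0.08 rad), for 0.2 s.
2. the power rocker is switched on, the lid shut and the cook key still up (value of joint power above 0.3 rad and value of joint lid below 0.02 rad and value of joint cook below 0.08 rad), for 0.2 s.
3. the cook key is fully down, with lid shut and power on (value of joint cook above 0.2 rad and value of joint power above 0.3 rad and value of joint lid below 0.02 rad), for 0.2 s.
At the end, for the whole second after the job is handed in: Lid within 0.02 rad of shut, power rocker beyond 0.30 of its 0.36 rad, cook key beyond 0.20 of its 0.25 rad, porridge key below 0.05 rad, and every loose thing within 20 mm of where it stood (all of step 3 and value of joint porridge below 0.05 rad and distance of each of measure, bowl, mug, paddle, jar, sauce from where it was at the start of the episode below 0.02 m); the robot touches nothing.
It fails at once if out of order: the power is switched while the lid is still open (more than 0.04 rad), or the cook key is pressed while the power is off ((value of joint power above 0.15 rad and value of joint lid above 0.04 rad) or (value of joint cook above 0.1 rad and value of joint power below 0.25 rad)).
It fails at once if the porridge key is pressed (more than 0.08 rad) (value of joint porridge above 0.08 rad).
It fails at once if the lid is slammed (faster than 2 rad/s) or lifted further open (beyond 0.5 rad) (velocity of joint lid below -2 rad/s or value of joint lid above 0.5 rad).
It fails at once if the cooker is pressed harder than 35 N, even for an instant (contact force between any of the arm, the fingers and cooker above 35 N).
It fails at once if a thing standing around the cooker is lifted or shifted by more than 20 mm (distance of any of measure, bowl, mug, paddle, jar, sauce from where it was at the start of the episode above 0.02 m).
It also fails if it takes over 43 s, if anything falls off the work surface, if the arm or the gripper's body presses on something with over 40 N, if the wrist force passes 120 N, or if a joint passes its speed limit or range.

ROBOT

A 6-joint arm with a two-finger parallel gripper is mounted at the origin on the work surface. World frame = base frame: x ahead of the robot, y to its left, z up, the work surface at z = 0. Lengths are in mm, angles in rad, forces in N, time in s.
With the tool pointing down it reaches from about 400 to 925 mm from the base axis. Payload 12.5 kg.
Tool frame: the origin (TCP) lies between the finger pads; the fingertips stand env.tip_extent ahead of it and the grasp point (between the pads) lies 11 mm behind it (env.tip_extent is the distance from the TCP to the fingertips, in mm); z points along the fingers, y is the line along which they close (so a half turn about z gives the same grasp; the last joint's range is limited). The gripper opens to 95 mm and grips with 3 to 60 N. Pads are 20 mm wide; open, the fingers measure 119 mm over their backs; the gripper's body (75 mm by 180 mm) begins 59 mm behind the grasp point.
Start: joints at [-1.214, 0.491, 1.559, -0, 1.092, -0.106], TCP at [279.059, -559.26, 222.661] pointing down, gripper open.
Joint ranges: [-3.1, 3.1], [-0.84, 2.19], [0.05, 2.79], [-1.13, 4.28], [0.06, 2.93], [-2.69, 2.69]. Speed limits (rad/s): [2.22, 2.22, 2.79, 3.14, 3.14, 3.14].

INTERFACE

Orientations are given as [roll, pitch, yaw] about the fixed x, y, z axes, in that order (R = Rz(yaw) Ry(pitch) Rx(roll)).
In Python, from cell import env gives the robot as it stands.
- The arm moves only by the tool carry_out, never from a script. Its argument "motion" is a list of rows, each a list of 5 numbers: the shift along the tool's x, y, z in mm, then the turn about the tool's z in degrees, then the closure, from 0 (fully open) to 1 (shut). A call has 1 to 12 rows; each row shifts and turns the commanded pose from where the row before left it, along the tool's axes as they then stand; what a row does not reach is not made up. A row lasts 1/10 s, in which the tool goes at most 50 mm and 8.59 degrees, less where a joint would pass 70% of its speed; a pose out of reach is approached as far as the arm can. A call with a gripper value outside its range is refused whole. The fingers move at their own pace and stop on an object; the grip force is fixed at half the most. Time passes only in rows, so rows that do not move let the fingers close. It gives the time, the measured TCP pose, the force, the opening and the grip force at its end, in the units of the state.
- env.state(): the state, without advancing time (a new reading comes with each control period).
- env.read_camera(name): name is "scene" or "top" or "wrist"; returns a dict with "color" (480x640x3 uint8, red, green, blue), "K" (3x3 intrinsics, pixels), "dist" ([k1, k2, p1, p2, k3] as OpenCV has them; the pictures are not rectified), "R" (3x3) and "t" (3): a world point X has camera coordinates R X + t; the wrist camera has in their place "hand_eye" (4x4, takes a point from camera to tool coordinates, whose origin is the TCP and whose axes are the flange's). Camera axes: x right, y down, z forward; pixel columns grow to the right and rows downward; lengths in mm; the calibration is good to about 2 mm. A picture is of the moment at which its call begins: read the wrist's pose just before it. There is no depth.
- env.job_done(): hands the job in; it is judged then, once.
The state is a dict: "t": time; "joints": joint angles; "qvel": joint speeds; "tau": joint torques, N m; "eef_pos": TCP position; "tcp_rot": TCP orientation; "ft_force": force on the tool from outside, world axes, zero at the start; "moment": the same for the moment, N m; "opening": opening from 0.0 (shut) to 1.0 (fully open); "grip_force": force on a finger pad.
Only numpy, scipy, OpenCV 4.12 (cv2) and the standard library are available. Lean on these libraries where they do the work, as an engineer would, in place of code of your own. Each camera call takes 0.05 s, during which the arm holds its last target. There are 200 camera calls.

## Working session

There is one attempt and no reset: what is moved stays moved. The work goes in short steps, Python scripts to look and compute and a tool call to move; the robot and the scene stay as the last step left them, time stands still between calls to the robot, and variables do not carry over. Pictures are saved under pics/ and viewed, at most 10 in all, crops included, and the job is handed in when it is done.

Besides the shell and the picture viewer there is one more tool, called in YAML: its name, and indented under it one key for each argument. carry_out: Moves the arm, as the interface text tells. Its arguments: {"type":"object","properties":{"motion":{"type":"array"}},"required":["motion"]}

```bash
mkdir -p pics; python3 - <<'E'
from cell import env
import cv2
s=env.state();print(s,env.tip_extent)
for n in("scene","top"):
    c=env.read_camera(n);cv2.imwrite(f"pics/{n}0.png",c["color"][:,:,::-1]);print(n,c["K"],c["dist"],c["R"],c["t"])
E
```

```text
{'t': 0.0, 'joints': array([-1.21361378e+00,  4.91502474e-01,  1.55946085e+00,  5.89710780e-06,
        1.09172466e+00, -1.05619776e-01]), 'qvel': array([-0.00033277,  0.00096217,  0.00019922, -0.00038487, -0.0002952 ,
       -0.00117934]), 'tau': array([ 1.00786448e-03, -6.12632632e+01, -2.58189315e+01,  6.92911260e-02,
        4.80911310e-02, -6.23515575e-05]), 'eef_pos': array([ 278.95901154, -559.01368662,  222.09329386]), 'tcp_rot': array([-3.14050398e+00, -1.20674418e-04,  4.62799538e-01]), 'ft_force': array([-0.30345406,  0.1173288 , -0.16526136]), 'moment': array([ 0.01994481,  0.01122535, -0.00463013]), 'grip_force': 0.0, 'opening': 1.0003190796088302} 8.0
scene [[478.03026179   0.         320.93060182]
 [  0.         478.03026179 240.45773057]
 [  0.           0.           1.        ]] [-0.09519319  0.          0.          0.          0.        ] [[-0.39373258  0.91906427  0.01719072]
 [ 0.73614299  0.32645779 -0.59289021]
 [-0.55051626 -0.22078537 -0.80509979]] [ 201.3298372  -367.90909114 1426.11181333]
top [[611.4912839    0.         316.59019883]
 [  0.         611.4912839  243.23985675]
 [  0.           0.           1.        ]] [-0.09307867  0.          0.          0.          0.        ] [[ 0.00812245 -0.99994427  0.00674469]
 [-0.99656966 -0.00865019 -0.0823049 ]
 [ 0.08235866 -0.00605303 -0.99658437]] [   9.23689509  591.77900224 1386.65030018]
```

View pics/scene0.png

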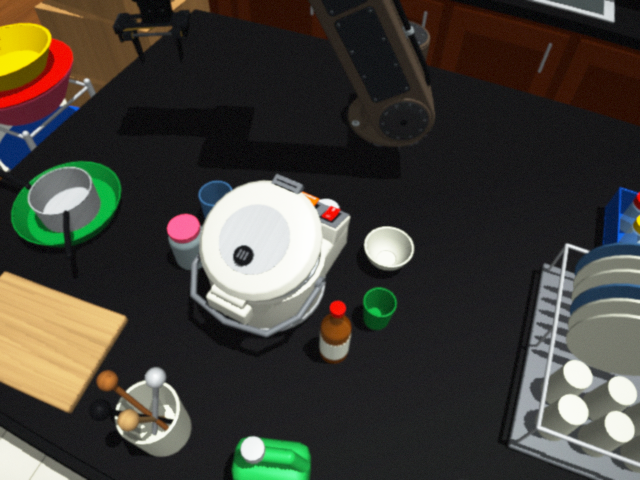

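View pics/top0.png

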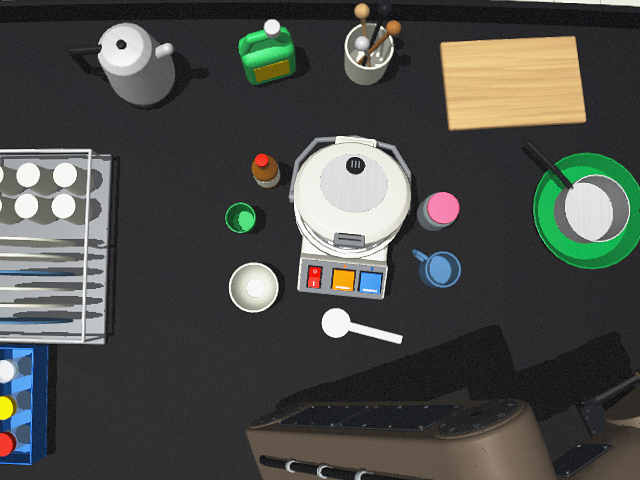

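The top view shows the cooker's console facing the robot: red rocker at about (314,277), orange key (343,279), blue key (370,282) and grey pad (349,240). The scene view shows the lid partly open. I'll enlarge the top view to read exact points.

```bash
python3 - <<'E'
import cv2
im=cv2.imread("pics/top0.png")[215:305,285:405]
cv2.imwrite("pics/crop.png",cv2.resize(im,None,fx=6.5,fy=6.5,interpolation=cv2.INTER_CUBIC))
E
```

```text
(no output)
```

View pics/crop.png

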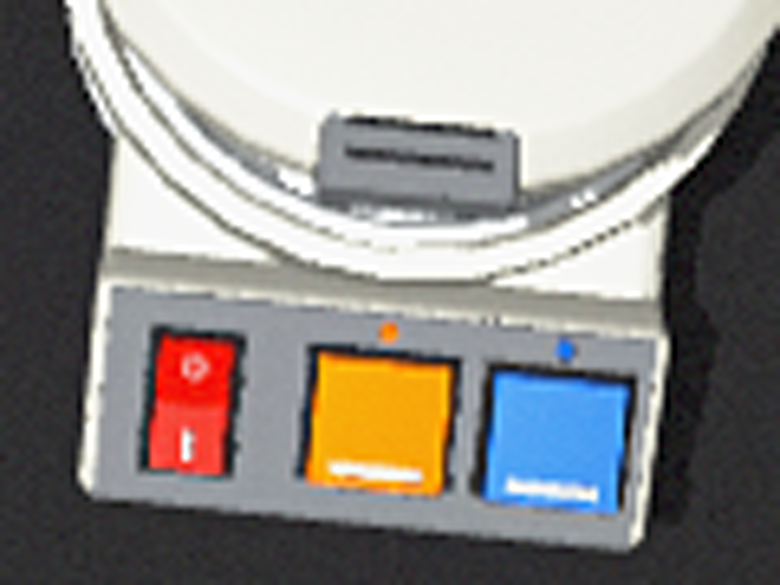

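The crop shows the panel with rocker centre at crop (194,405), orange key centre (382,420), blue key centre (560,442), front console corners (82,492) and (630,548), and pad top centre about (418,157). Next I fit the pose and triangulate the pad.

```bash
cat > h.py <<'E'
import numpy as np,cv2
from scipy.optimize import least_squares
from cell import env
th=.38
def panel(x,y,h): # cooker point: base x on panel, height h along normal
    return np.array([x-h*np.sin(th),y,120+(x+135)*np.tan(th)+h*np.cos(th)])
def W(p,q): 
    c,s=np.cos(q[2]),np.sin(q[2]); return np.array([q[0]+c*p[0]-s*p[1],q[1]+s*p[0]+c*p[1],p[2]])
def proj(c,X): return cv2.projectPoints(np.array([X],float),cv2.Rodrigues(c["R"])[0],c["t"],c["K"],c["dist"])[0].ravel()
def padp(a,dx=0,dy=0): return np.array([150-(225+dx)*np.cos(a)+-(-28)*np.sin(a),dy,152+(225+dx)*np.sin(a)+28*np.cos(a)])
E
python3 - <<'E'
from h import *
T=env.read_camera("top");S=env.read_camera("scene")
px=lambda u,v:np.array([(u+.5)/6.5-.5+285,(v+.5)/6.5-.5+215])
def res(q):
    m=q[3]
    r=[proj(T,W(panel(m,60,10),q))-px(194,405),proj(T,W(panel(m,-2,14),q))-px(382,420),proj(T,W(panel(m,-60,14),q))-px(560,442)]
    r+=[proj(T,W(panel(-173,95,0),q))-px(82,492),proj(T,W(panel(-173,-95,0),q))-px(630,548)]
    return np.concatenate(r)
s=least_squares(res,[500,0,0,-135]);print(s.x,s.fun.round(2))
q=s.x
rl=lambda a:np.concatenate([proj(T,W(padp(a[0]),q))-px(418,157),proj(S,W(padp(a[0]),q))-[288,184]])
l=least_squares(rl,[.25]);print(l.x,l.fun.round(2),padp(l.x[0]),W(padp(l.x[0]),q))
for a in(.15,.2,.25,.3,.35,.4): print(a,rl([a]).round(1))
print("front/ctr scene check rocker",proj(S,W(panel(q[3],60,10),q)))
E
```

```text
[ 6.46104936e+02 -5.30496052e+01 -9.36359592e-02 -1.35902292e+02] [-0.4  -0.71 -0.31  0.59 -0.52 -0.03 -0.87 -0.07  2.15  0.2 ]
[0.29545577] [ 0.21 -3.26 -3.73  7.17] [-57.09771921   0.         244.30132554] [589.25734152 -47.71101465 244.30132554]
0.15 [-1.3  3.8 -0.1 14.1]
0.2 [-0.8  1.6 -1.2 11.5]
0.25 [-0.3 -0.8 -2.5  9.1]
0.3 [ 0.3 -3.5 -3.9  7. ]
0.35 [ 0.8 -6.5 -5.5  5. ]
0.4 [ 1.4 -9.9 -7.2  3.3]
front/ctr scene check rocker [330.07390484 212.55664019]
```

```bash
python3 - <<'E'
import cv2
im=cv2.imread("pics/scene0.png")[165:265,240:370]
cv2.imwrite("pics/crop2.png",cv2.resize(im,None,fx=6,fy=6,interpolation=cv2.INTER_CUBIC))
E
```

```text
(no output)
```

View pics/crop2.png

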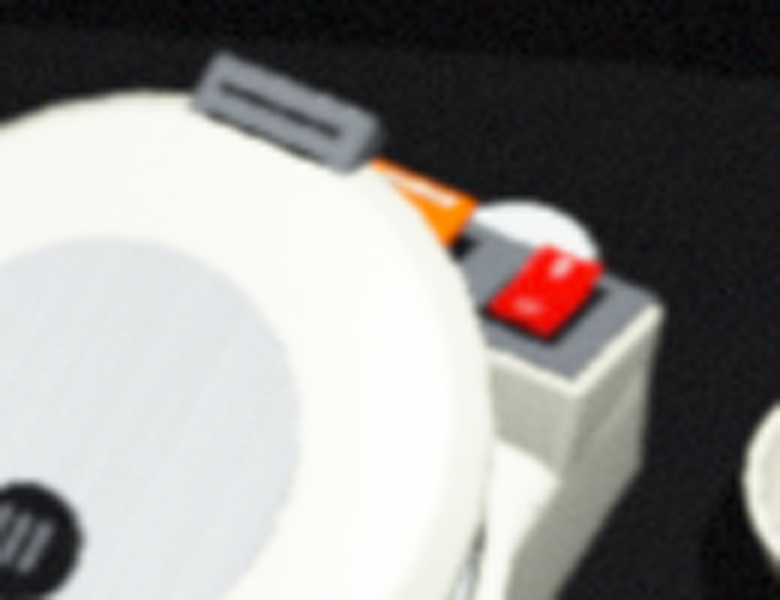

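The scene crop shows the rocker centre at (331,213.7), matching the fit, and the pad centre at (287.5,183.3). I'll triangulate the pad freely to settle the lid angle.

```bash
python3 - <<'E'
from h import *
T=env.read_camera("top");S=env.read_camera("scene")
px=lambda u,v:np.array([(u+.5)/6.5-.5+285,(v+.5)/6.5-.5+215])
def tri(a,b):
    s=least_squares(lambda X:np.concatenate([proj(T,X)-a,proj(S,X)-b]),[590,-48,220]);return s.x,s.fun.round(2)
q=[646.1,-53.05,-.0936]
ps=lambda u,v:np.array([(u+.5)/6-.5+240,(v+.5)/6-.5+165])
def ck(X):
    c,s=np.cos(q[2]),np.sin(q[2]);d=X[0]-q[0],X[1]-q[1];return np.array([c*d[0]+s*d[1],-s*d[0]+c*d[1],X[2]]).round(1)
for n,a,b in [("pad",(418,157),(283,110)),("rocker",(194,405),(546,292)),("rear of pad L",(322,118),(338,165)),("rear R",(517,132),(195,105)),("slot",(420,160),(280,110)),("corner FL",(82,492),(660,308))]:
    X,f=tri(px(*a),ps(*b));print(n,X.round(1),ck(X),f)
# full fit of lid angle with pad rear corners, both views
for a in (.2,.25,.3,.35,.4,.45):
    print(a,[ (proj(S,W(padp(a,dx,dy),q))).round(1) for dx,dy in((-25,30),(-25,-30),(25,30),(25,-30))],[ (proj(T,W(padp(a,dx,dy),q))).round(1) for dx,dy in((-25,30),(25,30))])
print([ps(*p) for p in((338,165),(195,105),(378,130),(220,52))],px(322,118),px(318,190))
E
```

```text
pad [581.3 -46.  260.3] [-65.2   0.9 260.3] [-0.19  0.08 -0.2  -0.01]
rocker [511.1  19.6 124.8] [-141.2   59.7  124.8] [-0.33  0.11 -0.36 -0.02]
rear of pad L [593.5 -19.3 258.6] [-55.6  28.7 258.6] [ 0.67 -0.27  0.7   0.05]
rear R [588.8 -74.6 257.7] [-55.  -26.9 257.7] [-0.66  0.29 -0.71 -0.05]
slot [580.6 -47.  259.2] [-6.580e+01 -1.000e-01  2.592e+02] [-0.01  0.01 -0.01 -0.  ]
corner FL [482.7  55.7 101.8] [-172.8   93.   101.8] [ 0.1  -0.03  0.11  0.01]
0.2 [array([293.7, 211.3]), array([267.3, 199.8]), array([306.3, 191.3]), array([280.2, 180.4])] [array([334.2, 226.9]), array([331.9, 250.9])]
0.25 [array([292.6, 209.4]), array([266. , 197.8]), array([305.2, 188.5]), array([278.7, 177.5])] [array([334.5, 224.5]), array([332.3, 248.4])]
0.3 [array([291.4, 207.6]), array([264.5, 196. ]), array([303.9, 186. ]), array([277.2, 174.9])] [array([334.9, 222. ]), array([332.7, 245.5])]
0.35 [array([290. , 206.1]), array([262.8, 194.3]), array([302.4, 183.7]), array([275.4, 172.5])] [array([335.3, 219.1]), array([333.2, 242.3])]
0.4 [array([288.4, 204.8]), array([261. , 192.9]), array([300.8, 181.6]), array([273.4, 170.3])] [array([335.7, 216.1]), array([333.7, 238.7])]
0.45 [array([286.7, 203.7]), array([259.1, 191.7]), array([298.9, 179.8]), array([271.2, 168.4])] [array([336.2, 212.7]), array([334.3, 234.8])]
[array([295.91666667, 192.08333333]), array([272.08333333, 182.08333333]), array([302.58333333, 186.25      ]), array([276.25, 173.25])] [334.11538462 232.73076923] [333.5        243.80769231]
```

The lid is about 0.31–0.35 rad open. First step: rise, close the fingers, and turn the tool to the cooker's yaw.

carry_out:
  motion:
    - [0, 0, -11, 4, 1]
    - [0, 0, -11, 4, 1]
    - [0, 0, -11, 4, 1]
    - [0, 0, -11, 4, 1]
    - [0, 0, -11, 4, 1]
    - [0, 0, -11, 4, 1]
    - [0, 0, -11, 4, 1]
    - [0, 0, -11, 3.9, 1]
    - [0, 0, 0, 0, 1]

```text
t: 1.2
eef_pos: [279.2, -559.6, 312.0]
tcp_rot: [3.139, -0.001, -0.095]
ft_force: [-0.4, 0.2, -0.5]
opening: 0.302
grip_force: 0.0
```

```bash
cat >> h.py <<'E'
q=[646.1,-53.05,-.0936,-135.9]
def to(p):  # tool-frame shift so that tip goes to cooker point p
    s=env.state();t=s["eef_pos"].copy();t[2]-=env.tip_extent
    d=W(np.array(p,float),q)-t;y=s["tcp_rot"][2];c,n=np.cos(y),np.sin(y)
    print("t",round(s["t"],2),"yaw",y.round(4),"F",s["ft_force"].round(2),"open",round(s["opening"],2))
    dc=t-W(np.zeros(3),q);a,b=np.cos(q[2]),np.sin(q[2])
    print("tip cooker",(a*dc[0]+b*dc[1]).round(1),(-b*dc[0]+a*dc[1]).round(1),t[2].round(1))
    print("shift",np.array([c*d[0]+n*d[1],n*d[0]-c*d[1],-d[2]]).round(1))
E
python3 - <<'E'
from h import *
for a in(.3,.35):
  p=padp(a,5);print(p);p[2]=295;to(p)
E
```

```text
[-61.45282671   0.         246.71906923]
t 1.2 yaw -0.0949 F [-0.4   0.19 -0.48] open 0.3
tip cooker -317.9 -538.6 304.0
shift [ 255.8 -538.9    9. ]
[-56.45458535   0.         257.16893167]
t 1.2 yaw -0.0949 F [-0.4   0.19 -0.48] open 0.3
tip cooker -317.9 -538.6 304.0
shift [ 260.8 -538.9    9. ]
```

carry_out:
  motion:
    - [10, -22, 0, 0, 1]
    - [20, -42, 0, 0, 1]
    - [22, -44, 0, 0, 1]
    - [22, -44, 0, 0, 1]
    - [22, -44, 0, 0, 1]
    - [22, -44, 0, 0, 1]
    - [22, -44, 0, 0, 1]
    - [22, -44, 0, 0, 1]
    - [22, -44, 0, 0, 1]
    - [22, -44, 0, 0, 1]
    - [22, -44, 0, 0, 1]
    - [16, -44, 0, 0, 1]

```text
t: 2.4
eef_pos: [570.1, -78.4, 309.9]
tcp_rot: [-3.142, 0.001, -0.092]
ft_force: [0.2, 0.3, 0.3]
opening: 0.005
grip_force: 0.0
```

carry_out:
  motion:
    - [12, -35, 0, 0, 1]
    - [0, 0, 0, 0, 1]
    - [0, 0, 0, 0, 1]

```text
t: 2.7
eef_pos: [584.4, -46.0, 309.9]
tcp_rot: [3.141, 0.001, -0.091]
ft_force: [-0.0, 0.3, -0.2]
opening: 0.007
grip_force: 0.0
```

```bash
python3 - <<'E'
from h import *
to([-61,0,295])
c=env.read_camera("wrist");cv2.imwrite("pics/w1.png",c["color"][:,:,::-1]);print(c["hand_eye"])
c=env.read_camera("scene");im=c["color"][80:280,180:400,::-1];cv2.imwrite("pics/s1.png",cv2.resize(im,None,fx=3,fy=3,interpolation=cv2.INTER_CUBIC))
E
```

```text
t 2.7 yaw -0.0906 F [-0.03  0.27 -0.24] open 0.01
tip cooker -62.1 1.2 301.9
shift [1.1 1.2 6.9]
[[-4.88327297e-04 -9.65170276e-01 -2.61622055e-01  7.31548390e+01]
 [ 9.99999253e-01 -7.64443123e-04  9.53630791e-04  2.89289717e-02]
 [-1.12041127e-03 -2.61621394e-01  9.65169929e-01 -1.62207257e+02]
 [ 0.00000000e+00  0.00000000e+00  0.00000000e+00  1.00000000e+00]]
```

View pics/w1.png

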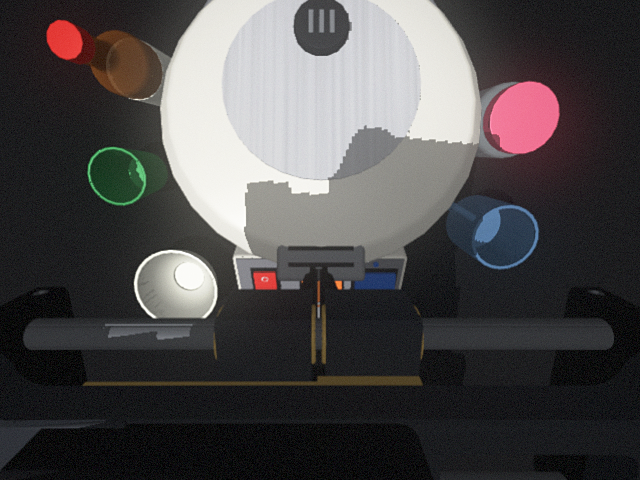

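View pics/s1.png

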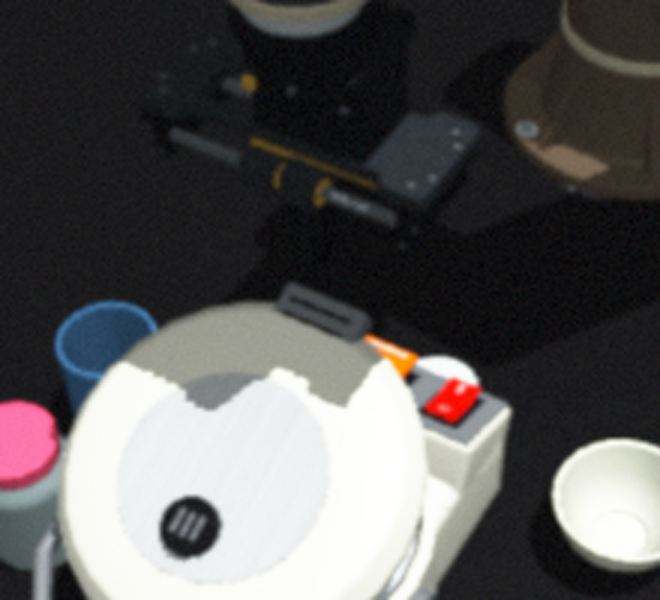

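The wrist view shows the fingers (column 318) centred on the pad, whose corners are near (279,247), (363,247) and (365,280). The scene view shows the gripper above and in front of the pad, not yet touching. I'll check the fore-aft position against the wrist picture.

```bash
python3 - <<'E'
from h import *
from scipy.spatial.transform import Rotation as Ro
s=env.state();c=env.read_camera("wrist");H=c["hand_eye"]
Rt=Ro.from_euler("xyz",s["tcp_rot"]).as_matrix()
def pw(X):
    p=np.linalg.inv(H)@np.r_[Rt.T@(X-s["eef_pos"]),1]
    return cv2.projectPoints(p[:3].reshape(1,3),np.zeros(3),np.zeros(3),c["K"],c["dist"])[0].ravel().round(1)
print("tip",pw(s["eef_pos"]+Rt@[0,0,8]), "rocker",pw(W(panel(-135.9,60,10),q)))
for a in(.25,.3,.35,.4): print(a,[pw(W(padp(a,dx,dy),q)) for dx,dy in((25,30),(25,-30),(0,30),(-25,30))])
E
```

```text
tip [317.9 285.3] rocker [263.7 287.7]
0.25 [array([277.3, 281.2]), array([358. , 281.1]), array([277.3, 247.6]), array([277.2, 213.9])]
0.3 [array([275.2, 281.4]), array([360.1, 281.3]), array([275.3, 246. ]), array([275.5, 210.8])]
0.35 [array([272.8, 280.6]), array([362.5, 280.5]), array([273.2, 243.3]), array([273.6, 206.7])]
0.4 [array([270.2, 278.7]), array([365. , 278.6]), array([270.9, 239.5]), array([271.6, 201.5])]
```

carry_out:
  motion:
    - [-2, 1, 10, 0, 1]
    - [0, 0, 12, 0, 1]
    - [0, 0, 10, 0, 1]
    - [0, 0, 6, 0, 1]
    - [0, 0, 3, 0, 1]
    - [0, 0, 2, 0, 1]
    - [0, 0, 2, 0, 1]
    - [0, 0, 2, 0, 1]

```text
t: 3.65
eef_pos: [582.6, -47.4, 263.8]
tcp_rot: [3.141, -0.001, -0.094]
ft_force: [-0.6, -1.1, 1.1]
opening: 0.005
grip_force: 0.7
```

carry_out:
  motion:
    - [0, 0, 2, 0, 1]
    - [0, 0, 2, 0, 1]
    - [0, 0, 2, 0, 1]
    - [0, 0, 2, 0, 1]
    - [0, 0, 2, 0, 1]

```text
t: 4.15
eef_pos: [582.4, -47.5, 253.4]
tcp_rot: [3.141, 0.0, -0.094]
ft_force: [-1.7, 0.2, 2.0]
opening: 0.006
grip_force: 0.7
```

Contact at about 2 N and the lid is moving. I'll follow the arc.

carry_out:
  motion:
    - [-1.2, 0, 3, 0, 1]
    - [-1.2, 0, 3, 0, 1]
    - [-1.2, 0, 3, 0, 1]
    - [-1.1, 0, 3, 0, 1]
    - [-1.1, 0, 3, 0, 1]
    - [-1, 0, 3, 0, 1]
    - [-1, 0, 3, 0, 1]
    - [-1, 0, 3, 0, 1]
    - [-0.9, 0, 3, 0, 1]
    - [-0.9, 0, 3, 0, 1]
    - [-0.9, 0, 3, 0, 1]
    - [-0.8, 0, 3, 0, 1]

```text
t: 5.35
eef_pos: [570.1, -46.3, 217.4]
tcp_rot: [3.142, -0.0, -0.094]
ft_force: [1.1, -0.8, 0.9]
opening: 0.001
grip_force: 0.6
```

```bash
python3 -c "
from h import *
to([-83,0,180])"
```

```text
t 5.35 yaw -0.094 F [ 1.07 -0.78  0.93] open 0.0
tip cooker -76.3 -0.4 209.4
shift [-6.7 -0.4 29.4]
```

carry_out:
  motion:
    - [-0.7, 0, 3, 0, 1]
    - [-0.7, 0, 3, 0, 1]
    - [-0.7, 0, 3, 0, 1]
    - [-0.6, 0, 3, 0, 1]
    - [-0.6, 0, 3, 0, 1]
    - [-0.5, 0, 3, 0, 1]
    - [-0.4, 0, 2, 0, 1]
    - [-0.4, 0, 2, 0, 1]
    - [-0.3, 0, 1, 0, 1]

```text
t: 6.25
eef_pos: [565.3, -45.8, 194.5]
tcp_rot: [3.142, 0.0, -0.094]
ft_force: [0.7, -0.2, 1.1]
opening: 0.007
grip_force: 0.6
```

Tip is at z 186.5. Now slow down towards the stop.

carry_out:
  motion:
    - [-0.2, 0, 1, 0, 1]
    - [-0.2, 0, 1, 0, 1]
    - [-0.2, 0, 1, 0, 1]
    - [0, 0, 1, 0, 1]
    - [0, 0, 1, 0, 1]

```text
t: 6.75
eef_pos: [564.6, -45.8, 189.5]
tcp_rot: [3.142, 0.0, -0.094]
ft_force: [-0.1, -1.0, 5.1]
opening: 0.004
grip_force: 2.4
```

carry_out:
  motion:
    - [0, 0, 0.6, 0, 1]
    - [0, 0, 0.6, 0, 1]

```text
t: 6.95
eef_pos: [564.7, -45.8, 189.2]
tcp_rot: [3.141, -0.001, -0.094]
ft_force: [-4.4, 1.1, 13.8]
opening: 0.005
grip_force: 7.1
```

The stop is reached (13.8 N at tip z 181, so the lid is shut). I'll lift gently and go over the rocker's front end.

carry_out:
  motion:
    - [0, 0, -1, 0, 1]
    - [0, 0, -3, 0, 1]
    - [0, 0, -8, 0, 1]
    - [0, 0, -14, 0, 1]
    - [0, 0, -14, 0, 1]
    - [0, 0, 0, 0, 1]
    - [0, 0, 0, 0, 1]

```text
t: 7.65
eef_pos: [564.6, -45.8, 228.4]
tcp_rot: [3.141, -0.0, -0.094]
ft_force: [0.2, 0.6, 0.4]
opening: 0.006
grip_force: 0.0
```

```bash
python3 - <<'E'
from h import *
to([-165,60,180])
S=env.read_camera("scene");im=S["color"][145:265,230:390,::-1]
cv2.imwrite("pics/s2.png",cv2.resize(im,None,fx=5,fy=5,interpolation=cv2.INTER_CUBIC))
for a in(0,.03):print([proj(S,W(padp(a,25,d),q)).round(1) for d in(30,-30)])
E
```

```text
t 7.65 yaw -0.094 F [0.21 0.56 0.37] open 0.01
tip cooker -81.8 -0.4 220.4
shift [-83.2 -60.4  40.4]
[array([309. , 204.1]), array([284. , 193.4])]
[array([308.7, 202. ]), array([283.6, 191.3])]
```

View pics/s2.png

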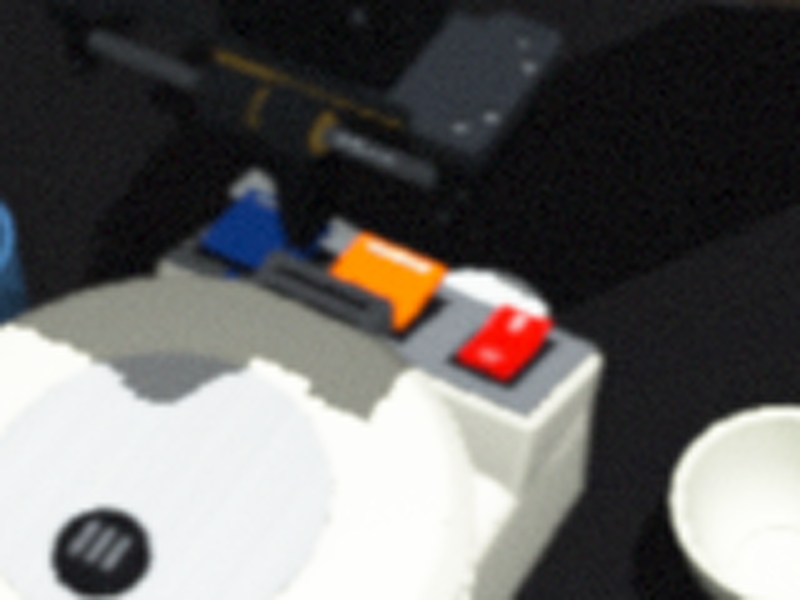

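The pad's front edge is now at about (308,206)–(283,196) in the scene picture, matching a shut lid, and rocker and keys are untouched. Now to the rocker.

carry_out:
  motion:
    - [-12, -9, 0, 0, 1]
    - [-20, -15, 0, 0, 1]
    - [-25, -18, 0, 0, 1]
    - [-20, -13, 8, 0, 1]
    - [-6, -5, 18, 0, 1]
    - [0, 0, 22, 0, 1]
    - [0, 0, 16, 0, 1]
    - [0, 0, 10, 0, 1]
    - [0, 0, 5, 0, 1]
    - [0, 0, 3, 0, 1]
    - [0, 0, 0, 0, 1]

```text
t: 8.8
eef_pos: [487.6, 21.7, 146.5]
tcp_rot: [3.142, -0.0, -0.094]
ft_force: [-0.2, -0.1, -0.2]
opening: 0.005
grip_force: 0.0
```

```bash
python3 - <<'E'
from h import *
to([-165,60,125])
E
```

```text
t 8.8 yaw -0.0941 F [-0.18 -0.06 -0.22] open 0.0
tip cooker -164.8 59.7 138.5
shift [-0.2 -0.3 13.5]
```

carry_out:
  motion:
    - [0, 0, 2, 0, 1]
    - [0, 0, 2, 0, 1]
    - [0, 0, 2, 0, 1]
    - [0, 0, 1.5, 0, 1]
    - [0, 0, 1, 0, 1]
    - [0, 0, 1, 0, 1]
    - [0, 0, 1, 0, 1]
    - [0, 0, 1, 0, 1]
    - [0, 0, 1, 0, 1]

```text
t: 9.7
eef_pos: [487.6, 21.7, 133.9]
tcp_rot: [3.141, 0.0, -0.094]
ft_force: [-1.3, -0.1, 2.4]
opening: 0.004
grip_force: 1.3
```

carry_out:
  motion:
    - [0, 0, 1, 0, 1]
    - [0, 0, 1, 0, 1]

```text
t: 9.9
eef_pos: [487.4, 21.8, 131.9]
tcp_rot: [3.142, 0.001, -0.094]
ft_force: [-2.6, 0.3, 2.9]
opening: 0.004
grip_force: 1.6
```

Tip is at z 123.9 with about 3 N, so the rocker is turning.

carry_out:
  motion:
    - [0, 0, 1, 0, 1]
    - [0, 0, 1, 0, 1]

```text
t: 10.1
eef_pos: [487.4, 21.8, 129.8]
tcp_rot: [3.141, 0.001, -0.094]
ft_force: [-2.0, 1.4, 2.2]
opening: 0.002
grip_force: 1.6
```

carry_out:
  motion:
    - [0, 0, 1, 0, 1]
    - [0, 0, 0.7, 0, 1]

```text
t: 10.3
eef_pos: [487.5, 21.7, 128.4]
tcp_rot: [3.142, 0.0, -0.094]
ft_force: [-6.6, -0.4, 12.6]
opening: 0.003
grip_force: 7.0
```

The stop is reached at 12.6 N. Lift and move over the orange key.

carry_out:
  motion:
    - [0, 0, -1, 0, 1]
    - [0, 0, -3, 0, 1]
    - [0, 0, -10, 0, 1]
    - [0, 0, -16, 0, 1]
    - [0, 0, -5, 0, 1]
    - [1, 15, 0, 0, 1]
    - [2, 22, 0, 0, 1]
    - [2, 20, 0, 0, 1]
    - [0, 5, 0, 0, 1]
    - [0, 0, 0, 0, 1]

```text
t: 11.3
eef_pos: [486.9, -40.9, 163.3]
tcp_rot: [3.142, -0.0, -0.095]
ft_force: [0.7, 0.9, -0.3]
opening: 0.006
grip_force: 0.0
```

```bash
python3 - <<'E'
from h import *
to([-160,-2,132])
S=env.read_camera("scene");im=S["color"][145:265,230:390,::-1]
cv2.imwrite("pics/s3.png",cv2.resize(im,None,fx=5,fy=5,interpolation=cv2.INTER_CUBIC))
E
```

```text
t 11.3 yaw -0.0954 F [ 0.67  0.91 -0.33] open 0.01
tip cooker -159.7 -2.7 155.3
shift [-0.4 -0.7 23.3]
```

View pics/s3.png

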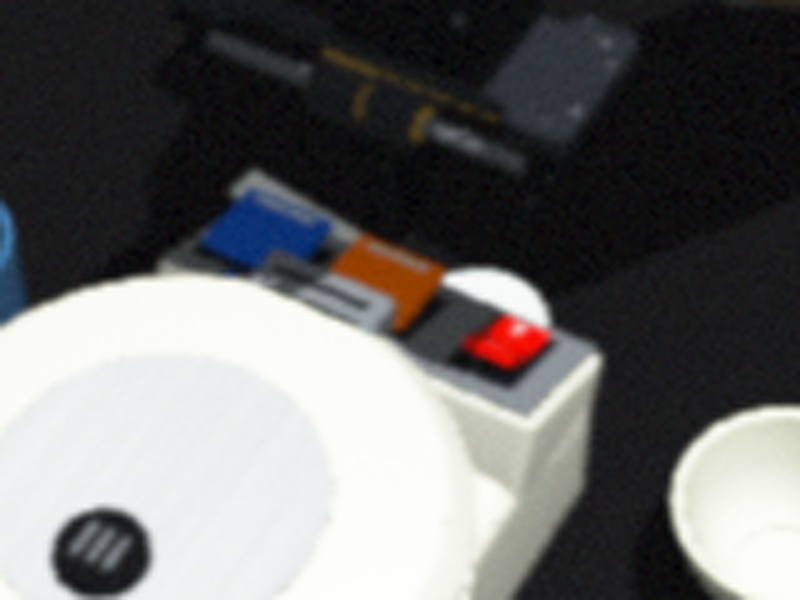

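The rocker at crop (508,343) has tipped forward (rear end raised), the lid is still shut and the orange key is still up. Pressing the orange key.

carry_out:
  motion:
    - [0, -0.5, 6, 0, 1]
    - [0, 0, 6, 0, 1]
    - [0, 0, 4, 0, 1]
    - [0, 0, 2, 0, 1]
    - [0, 0, 1.5, 0, 1]
    - [0, 0, 1, 0, 1]
    - [0, 0, 1, 0, 1]
    - [0, 0, 1, 0, 1]
    - [0, 0, 1, 0, 1]
    - [0, 0, 1, 0, 1]

```text
t: 12.35
eef_pos: [487.1, -40.0, 138.8]
tcp_rot: [3.141, -0.001, -0.094]
ft_force: [0.5, -0.4, 2.9]
opening: 0.004
grip_force: 1.1
```

carry_out:
  motion:
    - [0, 0, 1, 0, 1]
    - [0, 0, 1, 0, 1]
    - [0, 0, 1, 0, 1]

```text
t: 12.65
eef_pos: [487.1, -40.0, 135.7]
tcp_rot: [3.141, -0.001, -0.094]
ft_force: [1.1, -0.1, 1.6]
opening: 0.005
grip_force: 1.0
```

carry_out:
  motion:
    - [0, 0, 1, 0, 1]
    - [0, 0, 1, 0, 1]

```text
t: 12.85
eef_pos: [486.9, -40.0, 133.7]
tcp_rot: [3.141, -0.0, -0.094]
ft_force: [0.1, -0.6, 2.4]
opening: 0.002
grip_force: 1.0
```

carry_out:
  motion:
    - [0, 0, 0.7, 0, 1]
    - [0, 0, 0.5, 0, 1]

```text
t: 13.05
eef_pos: [487.1, -40.0, 132.8]
tcp_rot: [3.141, -0.001, -0.094]
ft_force: [-0.7, 0.4, 11.2]
opening: 0.003
grip_force: 5.1
```

The stop is reached at 11 N (tip z 124.8, as computed). Hold briefly, lift clear and check.

carry_out:
  motion:
    - [0, 0, 0, 0, 1]
    - [0, 0, -1, 0, 1]
    - [0, 0, -4, 0, 1]
    - [0, 0, -12, 0, 1]
    - [0, 0, -25, 0, 1]
    - [-5, 0, -35, 0, 1]
    - [-15, 0, -30, 0, 1]
    - [-20, 0, -15, 0, 1]
    - [-10, 0, 0, 0, 1]
    - [0, 0, 0, 0, 1]
    - [0, 0, 0, 0, 1]

```text
t: 14.15
eef_pos: [437.2, -35.3, 253.7]
tcp_rot: [-3.142, 0.001, -0.094]
ft_force: [-0.3, 0.3, -0.1]
opening: 0.001
grip_force: 0.0
```

```bash
python3 - <<'E'
from h import *
print(env.state()["ft_force"].round(1))
S=env.read_camera("scene");im=S["color"][145:265,230:390,::-1]
cv2.imwrite("pics/s4.png",cv2.resize(im,None,fx=5,fy=5,interpolation=cv2.INTER_CUBIC))
E
```

```text
[-0.3  0.3 -0.1]
```

View pics/s4.png

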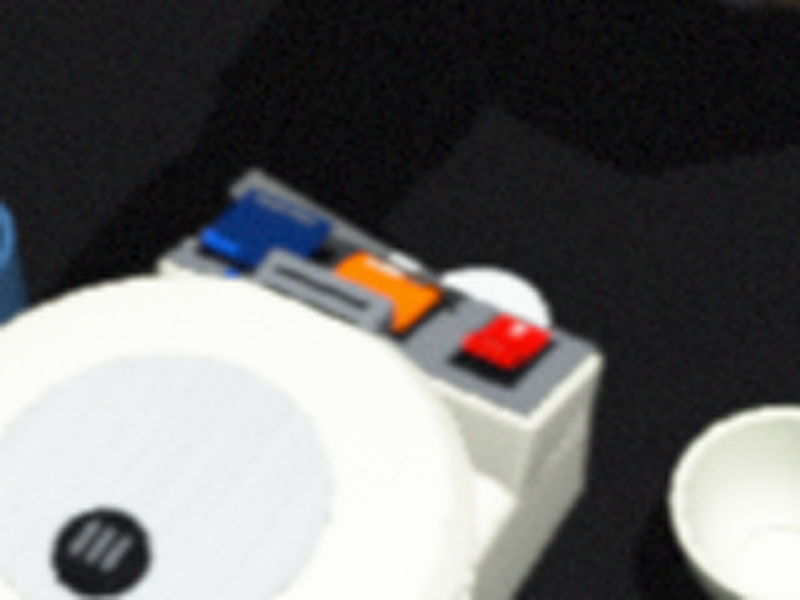

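The orange key at crop (388,290) is down, the blue key (265,225) is up, the rocker is on, the lid is shut and the arm is clear.

```bash
python3 -c "
from cell import env
print(env.job_done())"
```

```text
the job is handed in; nothing more can be done
None
```

The job is handed in at about 14 s of the 43 s: the lid is shut, the power is on and the orange cook key is down, with a peak measured force of about 14 N; the blue key looked untouched, and I did not re-check the things around the cooker, though no contact was felt away from the cooker; the judge's verdict was not shown.

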